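# Unlock the ware chest and hold its lid open

## Task

Draw the locking bar out of the front of the ware chest and set it down on the middle of the square plaster bat without dropping it, all with the lid still shut. Then raise the chest's lid to 45 degrees (within five degrees) and keep holding it there so that the pots inside can be looked at: the lid falls shut if let go, so finish while still holding it. Leave the other things on the table where they are.

Things in the scene. Friction and masses are not known exactly. Their poses are not given: they have to be found in the camera images.
- chest: Plywood ware chest, fixed, 220 (x) x 260 (y) x 120 mm high, 12 mm lid on top. Origin: centre of underside; x from the front to the hinged back, y left seen from the front, z up. Two steel eyes on the front at y = -30 and +30 mm (12 mm along y, reaching 55 mm out, 79 to 103 mm up) carry the locking bar; a loop of the lid at y = 0 passes under it. Pulling it 90 mm to +y frees the lid.
- lid (a joint): Angle of the chest's lid, rad: 0 shut, grows as its front edge rises, stop at 1.4. It weighs about 0.5 kg (it varies) and falls shut whenever it is let go; 45 degrees is 0.785.
- lid_handle (a point): Middle of the lid's handle: a round steel bar, 12 mm thick, 100 mm long, along the chest's y, on two end posts. Its centre line is 35 mm above the lid's top face, 35 mm behind the front edge, and when shut 185 mm in front of the hinge axis and 47 mm above it. Axes of the lid: y along the handle, z out of the lid's top face.
- lid_hinge (a point): Middle of the lid's hinge axis, on the chest's top back edge, 120.5 mm above the table; the axis is the chest's y; axes as the chest's.
- bar_grip (a point): Centre of the locking bar's upright wooden grip, 20 (x) x 16 (y) x 65 mm high; best pinched across the 16 mm. At the start it is about 126 mm above the table, 38 mm out from the chest's front, near the chest's y = +77 mm (varies by 8), with 25 to 41 mm free between it and the nearer eye. Axes of the bar: y along it towards the grip (the pulling direction), z up the grip.
- bar_mid (a point): Centre of the locking bar's flat aluminium part, 20 (x) x 130 (y) x 8 mm, lying level in the eyes with 2 mm play each side and 4 mm above. The wooden grip stands on its +y end: its centre is 57 mm along y and 36.5 mm above this point. The flat underside is 4 mm below. Axes as the grip's.
- bar: The whole locking bar, about 85 g. Origin: centre of the underside of its flat part; axes as the grip's.
- bat: Square white plaster bat lying fixed on the table, 180 x 180 x 16 mm thick. Origin: centre of its underside, z up; its top is 16 mm above the table.
- bowl_rim (a point): Bystander: small fired-clay bowl, 100 mm wide, 55 mm high; centre of its mouth.
- cup_rim (a point): Bystander: white plastic cup, 68 mm wide, 65 mm high; centre of its mouth.
- brush_grip (a point): Bystander: a brush lying on the table; middle of its handle.
- paddle_grip (a point): Bystander: wooden paddle lying on the table; middle of its handle.
- bottle: Bystander: glass bottle, 60 mm wide, 150 mm high; centre of its underside.
- offcut: Bystander: wood offcut 90 x 40 x 22 mm; centre of its underside.
Things that resemble listed ones, but are neither listed nor needed, are in the scene too. What is shaped like the bar but pink is not meant.

How it is judged:
By the outcome, as a careful person would: the job done as asked, in the order asked, and still so for the second after the job is handed in, while the arm keeps its last pose, push and grip.
It also fails if it takes over 64 s, if anything falls off the work surface, if the arm or the gripper's body presses on something with over 40 N, if the wrist force passes 120 N, or if a joint passes its speed limit or range.

## Robot

A 6-joint arm with a two-finger parallel gripper is mounted at the origin on the work surface. World frame = base frame: x ahead of the robot, y to its left, z up, the work surface at z = 0. Lengths are in m, angles in rad, forces in N, time in s.
With the tool pointing down it reaches from about 0.275 to 0.825 m from the base axis. Payload 4.9 kg.
Tool frame: the origin (TCP) lies midway between the tips of the shut fingers; the grasp point (between the pads) lies 19 mm behind it (grip_point_offset is the distance from the TCP to the grasp point, in m); z points along the fingers, x is the direction in which the jaws open and shut, and the axes are right-handed (so a half turn about z gives the same grasp; the last joint's range is limited). The gripper opens to 85 mm and grips with 20 to 120 N. Pads are 22 mm wide; open, the fingers measure 114 mm over their backs; the gripper's body (76 mm by 85 mm) begins 54 mm behind the grasp point. The pads swing forward as they close: fully open they stand 13 mm farther back than shut.
Start: joints at [1.187, 0.326, -0.193, 1.052, 0, 1.437], TCP at [0.136, 0.533, 0.231] pointing down, gripper open.
Joint ranges: [-2.65, 2.65], [-0.97, 1.79], [-1.3, 1.35], [-1.93, 2.1], [-1.47, 1.37], [-3.14, 3.14]. Speed limits (rad/s): [2.57, 2.57, 3.14, 3.14, 3.14, 3.14].

## Interface

Orientations are given as a rotation vector (axis times angle).
In Python, from cell import * gives the robot as it stands. Calls block until the motion is done:
- movep(position, orientation): joint-space move of the TCP to a pose.
- move_l(position, velocity=0.15, rot=None, until_force=None): straight line of the TCP; rot=None keeps the orientation; velocity is the mean speed in m/s. With until_force (N) it stops when the force on the tool has changed by that much, and returns True; else False.
- set_joints(angles): joint-space move.
- let_go() and grab(newtons=None): open the fingers fully, or close them until they stop; newtons is the grip in N (None keeps the last).
- sleep(seconds).
- ik(position, orientation): joint angles nearest the present ones, or None.
- get_state(): the state.
- grab_frame(name): name is "scene" or "side" or "wrist"; returns a dict with "img" (384x512x3 uint8, red, green, blue), "fx", "fy", "cx", "cy" (pixels), "cam_to_world" (4x4, takes a point from camera to world coordinates); the wrist camera has in their place "T_tool_cam" (4x4, takes a point from camera to tool coordinates, whose origin is the TCP and whose axes are the tool frame's). Camera axes: x right, y down, z forward; pixel columns grow to the right and rows downward; lengths in m; the calibration is good to about 2 mm. A picture is of the moment at which its call begins: read the wrist's pose just before it. There is no depth.
A pose or a line that the arm cannot do raises MotionError and nothing moves.
- sign_off(): hands the job in, once; it reports no verdict.
Trained networks look in the newest picture that a camera, given by its name, has taken for a name from the list of things; names that differ only in an ending like _2 or _b are one class to them, and where a whole thing is asked for, a point or a joint stands for the part that bears it (a point fixed in the world has none). Each returns a list of dicts, best first, with "score" (0 to 1); they miss things now and then, are a little off and sometimes report something else, mostly with a low value. They report only what shows in the picture. A call takes as long as a camera call. They do not tell look-alikes from the thing itself.
- spot_in(camera, name): "centre" ([column, row] in pixels, amid what is visible of it).
- silhouettes(camera, name): "mask" (384x512 bool, what is visible of it) and "centre" ([column, row] in pixels, amid what is visible of it).
- tip_of(camera, name): "centre" ([column, row] in pixels: a listed point, or the origin of a listed thing).
The state is a dict: "clock": time; "q": joint angles; "joint_velocities": joint speeds; "tau": joint torques, N m; "position": TCP position; "eef_rot": TCP orientation; "contact_force": force on the tool from outside, world axes, zero at the start; "wrist_torque": the same for the moment, N m; "finger_gap": opening from 0.0 (shut) to 1.0 (fully open).
Only numpy, scipy, OpenCV 4.12 (cv2) and the standard library are available. Lean on these libraries where they do the work, as an engineer would, in place of code of your own. Each camera call takes 0.05 s, during which the arm holds its last target.

## Working session

There is one attempt and no reset: what is moved stays moved. The work goes in short steps, each a Python script; the robot and the scene stay as the last script left them, time stands still between calls to the robot, and variables do not carry over. Pictures are saved under pics/ and viewed, and the job is handed in when it is done.

```bash
ls; mkdir -p pics
python3 - <<'E'
from cell import *
import cv2
s=get_state(); print({k:s[k] for k in ('clock','position','eef_rot','finger_gap')})
for n in ("scene","side","wrist"):
    f=grab_frame(n); cv2.imwrite(f'pics/{n}0.png',f['img'][:,:,::-1])
    print(n,f['fx'],f['cx'],f['cy'],f.get('cam_to_world',f.get('T_tool_cam')))
E
```

```text
pics
{'clock': 0.0, 'position': array([0.13575256, 0.53238262, 0.23050006]), 'eef_rot': array([ 2.48016924e+00,  1.92682906e+00, -2.31405159e-03]), 'finger_gap': 1.0011719360675044}
scene 355.85263359701037 248.27054780111018 191.30299183785277 [[-0.85453778  0.4394479  -0.27685868  0.76843253]
 [ 0.51935105  0.72942363 -0.44521416  0.36606274]
 [ 0.00629884 -0.52423917 -0.85154778  0.94415949]
 [ 0.          0.          0.          1.        ]]
side 428.95425161930046 261.80526391479975 200.1366656777917 [[ 0.81655091 -0.3169271   0.48249541 -0.16468495]
 [-0.57725866 -0.45425934  0.67854321 -0.98839156]
 [ 0.00412932 -0.83258973 -0.55387479  0.88764646]
 [ 0.          0.          0.          1.        ]]
wrist 313.5835955031724 256.00787919118187 188.03165830778005 [[ 9.99999922e-01 -1.23572665e-04  3.74466000e-04  4.21876819e-04]
 [ 1.45189286e-05  9.60523848e-01  2.78197658e-01 -6.97458062e-02]
 [-3.94061149e-04 -2.78197631e-01  9.60523775e-01 -1.42086757e-01]
 [ 0.00000000e+00  0.00000000e+00  0.00000000e+00  1.00000000e+00]]
```

View pics/scene0.png

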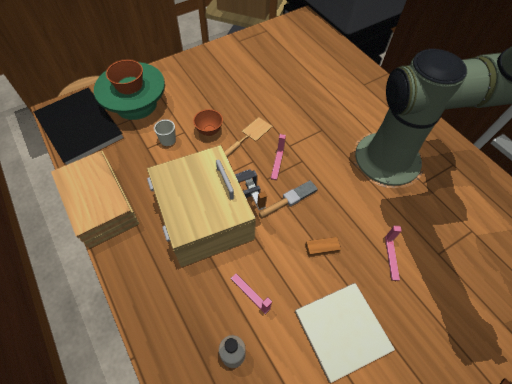

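View pics/side0.png

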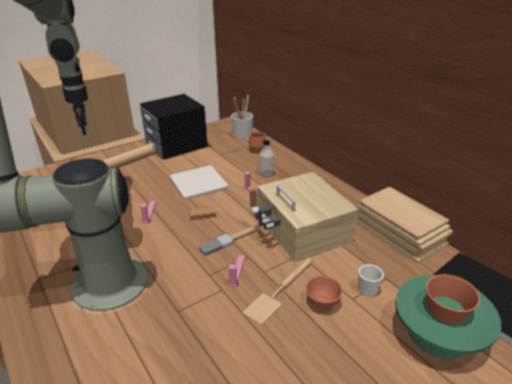

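View pics/wrist0.png

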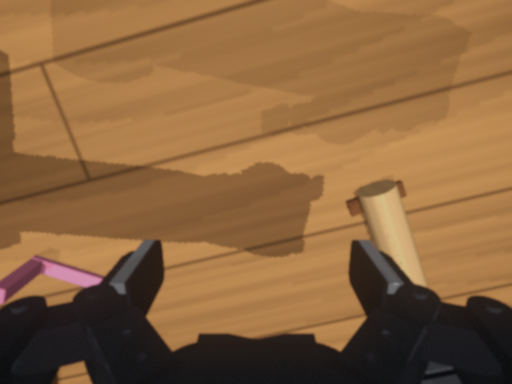

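Scene camera: chest lid at about (200,200), handle (225,180), brown upright grip (262,200), white bat (343,330). There are pink look-alike bars at (278,157), (253,293) and (393,252). In the side camera the brown grip is at (253,197), the handle (286,197) and the bat (198,181). The only non-pink bar is the one in the chest's front eyes. Next I'll triangulate and confirm with crops.

```bash
cat > h.py <<'E'
from cell import *
import numpy as np, cv2
from scipy.spatial.transform import Rotation as R
def cam(f):
    if 'cam_to_world' in f: return np.array(f['cam_to_world'])
    s=get_state(); T=np.eye(4); T[:3,:3]=R.from_rotvec(s['eef_rot']).as_matrix(); T[:3,3]=s['position']
    return T@np.array(f['T_tool_cam'])
def ray(f,T,p):
    d=T[:3,:3]@np.array([(p[0]-f['cx'])/f['fx'],(p[1]-f['cy'])/f['fy'],1]); return T[:3,3],d/np.linalg.norm(d)
def onz(f,T,p,z):
    o,d=ray(f,T,p); return o+d*(z-o[2])/d[2]
def tri(rs):
    A=sum(np.eye(3)-np.outer(d,d) for o,d in rs); b=sum((np.eye(3)-np.outer(d,d))@o for o,d in rs)
    p=np.linalg.solve(A,b); return p,[np.linalg.norm((np.eye(3)-np.outer(d,d))@(p-o)) for o,d in rs]
def proj(f,T,P):
    c=np.linalg.inv(T)@np.append(P,1); return np.array([f['fx']*c[0]/c[2]+f['cx'],f['fy']*c[1]/c[2]+f['cy']])
E
python3 - <<'E'
from h import *
np.set_printoptions(precision=4,suppress=True)
F={n:grab_frame(n) for n in("scene","side")}; C={n:cam(F[n]) for n in F}
for nm in ('lid_handle','lid_hinge','bar_grip','bar_mid','bar','chest','bat','offcut','brush_grip','bottle','paddle_grip','bowl_rim','cup_rim'):
    r={}
    for n in F:
        r[n]=[(np.round(d['centre'],1).tolist(),round(d['score'],2)) for d in tip_of(n,nm)][:4]
    print(nm,r)
    if r['scene'] and r['side']:
        print('   ',*tri([ray(F[n],C[n],r[n][0][0]) for n in F]))
a=cv2.resize(F['scene']['img'][130:270,130:350],None,fx=3.5,fy=3.5,interpolation=2)
b=cv2.resize(F['side']['img'][160:260,190:370],None,fx=4,fy=4,interpolation=2)
cv2.imwrite('pics/c1.png',a[:,:,::-1]);cv2.imwrite('pics/c2.png',b[:,:,::-1])
E
```

```text
lid_handle {'scene': [([221.9, 174.8], 0.94), ([204.3, 216.8], 0.74)], 'side': [([283.5, 194.8], 0.81)]}
    [ 0.5435 -0.1182  0.1639] [np.float64(0.005602494140314187), np.float64(0.005602494140314225)]
lid_hinge {'scene': [([157.7, 207.9], 0.65), ([260.3, 198.2], 0.48)], 'side': [([330.9, 186.9], 0.8)]}
    [ 0.73   -0.1329  0.1343] [np.float64(0.0033815882522330635), np.float64(0.0033815882522333133)]
bar_grip {'scene': [([390.8, 231.3], 0.85), ([281.3, 143.9], 0.77), ([269.3, 308.4], 0.75), ([260.9, 197.2], 0.57)], 'side': [([252.4, 199.5], 0.69), ([231.5, 276.7], 0.56), ([146.1, 211.6], 0.54), ([246.2, 177.8], 0.52)]}
    [0.4003 0.1247 0.1364] [np.float64(0.1629009832667488), np.float64(0.1629009832667487)]
bar_mid {'scene': [([246.4, 293.8], 0.9), ([392.1, 257.7], 0.71), ([256.3, 190.2], 0.63), ([277.2, 160.6], 0.55)], 'side': [([239.4, 267.8], 0.81), ([261.6, 217.0], 0.75), ([260.4, 194.6], 0.49), ([150.1, 211.5], 0.48)]}
    [ 0.5495  0.0937 -0.3015] [np.float64(0.04432455887371326), np.float64(0.044324558873713164)]
bar {'scene': [([392.1, 260.4], 0.94), ([251.3, 294.5], 0.
[... 1112 characters left out ...]
5.9], 0.78)]}
    [ 0.521  -0.0256  0.1941] [np.float64(0.015636764708349096), np.float64(0.015636764708349238)]
paddle_grip {'scene': [([228.5, 150.1], 0.91), ([320.8, 245.7], 0.32)], 'side': [([291.2, 274.0], 0.83)]}
    [ 0.4399 -0.2881  0.0172] [np.float64(0.00025231591360729813), np.float64(0.00025231591360726875)]
bowl_rim {'scene': [([256.1, 190.9], 0.63), ([207.8, 119.0], 0.57)], 'side': [([324.6, 288.1], 0.73)]}
    [ 0.4811 -0.2418 -0.0977] [np.float64(0.10625124483003873), np.float64(0.10625124483003862)]
cup_rim {'scene': [([163.4, 126.4], 0.91)], 'side': [([370.8, 274.0], 0.74)]}
    [ 0.5895 -0.4508  0.0622] [np.float64(0.0007796206411698949), np.float64(0.0007796206411696362)]
```

View pics/c1.png

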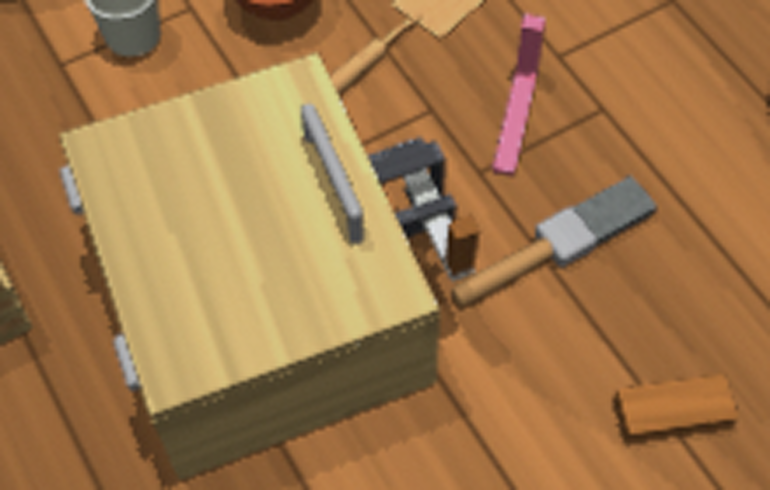

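View pics/c2.png

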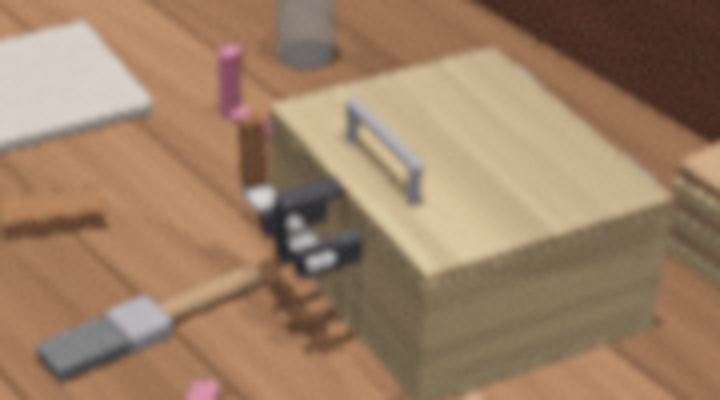

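Confirmed: the brown grip at scene (261,198) / side (252,198) stands on the aluminium bar in the chest's dark eyes. The pink ones lie loose on the table. Now I'll get the chest's pose from the lid corners and refine the grip and bat.

Run:
```python
from h import *
np.set_printoptions(precision=4,suppress=True)
F={n:grab_frame(n) for n in("scene","side")}; C={n:cam(F[n]) for n in F}
P={'scene':np.array([(437,305),(320,57),(65,133),(153,412)])/3.5+[130,130],'side':np.array([(272,104),(428,275),(668,203),(490,48)])/4+[190,160]}
cs={n:np.array([onz(F[n],C[n],p,.1325) for p in P[n]]) for n in F}
for n in F:
    c=cs[n]; print(n,c[:,:2].tolist(),[np.linalg.norm(c[i]-c[(i+1)%4]) for i in range(4)])
m=(cs['scene']+cs['side'])/2
print('tri',[tri([ray(F[n],C[n],P[n][i]) for n in F]) for i in range(4)])
v=(m[2]+m[3]-m[0]-m[1]); w=m[0]+m[3]-m[1]-m[2]
print('centre',m.mean(0),'yawx',np.arctan2(v[1],v[0]),'yawy',np.arctan2(-w[0],w[1]))
g,e=tri([ray(F['scene'],C['scene'],(261.2,197.5)),ray(F['side'],C['side'],(252.7,198.5))]); print('grip',g,e)
for n,z in(('scene',.016),('side',.016)):
    d=silhouettes(n,'bat')[0]; k=d['mask'].astype(np.uint8); ct=max(cv2.findContours(k,0,2)[0],key=cv2.contourArea)
    q=cv2.approxPolyDP(ct,6,True)[:,0]; print(n,q.tolist()); 
    c=np.array([onz(F[n],C[n],p,z) for p in q]); print(c[:,:2].tolist(),[np.linalg.norm(c[i]-c[(i+1)%len(c)]) for i in range(len(c))],c.mean(0))
print([ (d['centre'],d['score']) for n in F for d in tip_of(n,'bottle')])
```

```text
scene [[0.5304862120653084, 0.01691161086335513], [0.4915859914216006, -0.22965220344679282], [0.7028043402487492, -0.2667148348740507], [0.7440148088226126, -0.014105542330111409]] [np.float64(0.2496135847531105), np.float64(0.21444539987973577), np.float64(0.255948739789097), np.float64(0.21576961191365754)]
side [[0.5319743396038368, 0.013695978913013773], [0.4903791985558251, -0.24340504707040644], [0.6988261897094767, -0.2784856889296031], [0.7433931698678813, -0.019249830102689658]] [np.float64(0.26044403107103703), np.float64(0.21137833274549153), np.float64(0.26303886827267), np.float64(0.21397043749526726)]
tri [(array([0.5315, 0.0157, 0.1317]), [np.float64(0.0015266612477576151), np.float64(0.0015266612477577784)]), (array([ 0.4922, -0.2362,  0.1267]), [np.float64(0.00342412745777969), np.float64(0.0034241274577796314)]), (array([ 0.7036, -0.2726,  0.1267]), [np.float64(0.0016726326610412763), np.float64(0.0016726326610413088)]), (array([ 0.7449, -0.016 ,  0.1302]), [np.float64(0.0011907584932219814), np.float64(0.0011907584932216977)])]
centre [ 0.6167 -0.1276  0.1325] yaw
[... 283 characters left out ...]
12730167], [0.5754021484791421, 0.4181685256190401], [0.397551847642604, 0.44393318704504076]] [np.float64(0.17539511313797143), np.float64(0.17290497673518293), np.float64(0.1797068370598168), np.float64(0.17408373664130083)] [0.475  0.3451 0.016 ]
side [[227, 185], [210, 166], [170, 176], [183, 199]]
[[0.5451883206270693, 0.2429571890193123], [0.565863146195292, 0.4123602553537129], [0.3940388926956917, 0.4319737846165237], [0.36124781685614393, 0.2514786262240438]] [np.float64(0.17066003426629728), np.float64(0.17294006077493448), np.float64(0.18344960304629002), np.float64(0.1841377848773467)] [0.4666 0.3347 0.016 ]
[([231.7, 358.5], 0.81), ([267.9, 171.7], 0.75), ([262.7, 219.1], 0.32)]
```

```bash
cat >> h.py <<'E'
YAW=-0.161
def axes(yaw=None):
    a=YAW if yaw is None else yaw
    return np.array([np.cos(a),np.sin(a),0]),np.array([-np.sin(a),np.cos(a),0])
def rot(xd,zd):
    return R.from_matrix(np.column_stack([xd,np.cross(zd,xd),zd])).as_rotvec()
D=np.array([0,0,-1.])
E
python3 - <<'E'
from h import *
np.set_printoptions(precision=4,suppress=True)
u,v=axes(); r=rot(v,D)
movep([.482,-.028,.26],r)
s=get_state(); print(s['clock'],s['position'],s['contact_force'])
f=grab_frame('wrist'); T=cam(f); cv2.imwrite('pics/w1.png',f['img'][:,:,::-1])
for nm in('bar_grip','bar_mid','lid_handle'): print(nm,[(np.round(d['centre'],1),round(d['score'],2)) for d in tip_of('wrist',nm)])
for P in([.482,-.028,.1585],[.482,-.028,.126]): print(proj(f,T,P))
# lid-handle candidates
hinge=np.array([.617,-.128,.1205])+.11*u; print('hinge',hinge)
q0=s['q']
for th in(0,.2,.4,.6,.785):
  for k in(0,.5,1):
    a=np.arctan2(47,185)+th; hp=hinge-u*.1909*np.cos(a)+np.array([0,0,.1909*np.sin(a)])
    t=k*th; zd=-u*np.sin(t)-np.array([0,0,np.cos(t)])
    for sg in(1,-1):
      xd=np.cross(v*sg,zd)  # perpendicular to v
      q=ik(hp+zd*.019,rot(xd,zd)); print(th,k,sg,None if q is None else np.round(q,2))
E
```

```text
4.2 [ 0.482  -0.0273  0.26  ] [0.7621 0.4439 0.1352]
bar_grip [(array([267. , 184.3]), 0.69), (array([46. ,  5.2]), 0.66), (array([450.7, 232.7]), 0.65), (array([241.2, 109.3]), 0.65), (array([379.3,  45.8]), 0.22)]
bar_mid [(array([394.4, 237.5]), 0.86)]
lid_handle [(array([166. , 276.9]), 0.66), (array([238.4, 111. ]), 0.31)]
[254.5703 187.0686]
[254.7072 177.209 ]
hinge [ 0.7256 -0.1456  0.1205]
0 0 1 [-0.34  0.4  -0.3   0.86  0.   -1.75]
0 0 -1 [-0.34  0.4  -0.3   0.86  0.    1.39]
0 0.5 1 [-0.34  0.4  -0.3   0.86  0.   -1.75]
0 0.5 -1 [-0.34  0.4  -0.3   0.86  0.    1.39]
0 1 1 [-0.34  0.4  -0.3   0.86  0.   -1.75]
0 1 -1 [-0.34  0.4  -0.3   0.86  0.    1.39]
0.2 0 1 [-0.34  0.39 -0.22  0.96  0.   -1.75]
0.2 0 -1 [-0.34  0.39 -0.22  0.96  0.    1.39]
0.2 0.5 1 [-0.33  0.47 -0.11  1.09 -0.02 -1.74]
0.2 0.5 -1 [-0.33  0.47 -0.11  1.09 -0.02  1.4 ]
0.2 1 1 [-0.32  0.54  0.    1.23 -0.03 -1.73]
0.2 1 -1 [-0.32  0.54  0.    1.23 -0.03  1.41]
0.4 0 1 [-0.33  0.41 -0.11  1.05  0.   -1.74]
0.4 0 -1 [-0.33  0.41 -0.11  1.05  0.    1.4 ]
0.4 0.5 1 [-0.32  0.56  0.12  1.33 -0.03 -1.72]
0.4 0.5 -1 [-0.32  0.56  0.12  1.33 -0.03  1.42]
0.4 1 1 [-0.31  0.73  0.37  1.6  -0.06 -1.7 ]
0.4 1 -1 [-0.31  0.73  0.37  1.6  -0.06  1.44]
0.6 0 1 [-0.33  0.44  0.01  1.14  0.   -1.74]
0.6 0 -1 [-0.33  0.44  0.01  1.14  0.    1.41]
0.6 0.5 1 [-0.31  0.69  0.39  1.57 -0.04 -1.71]
0.6 0.5 -1 [-0.31  0.69  0.39  1.57 -0.04  1.43]
0.6 1 1 [-0.29  1.    0.87  2.04 -0.07 -1.68]
0.6 1 -1 [-0.29  1.    0.87  2.04 -0.07  1.46]
0.785 0 1 [-0.32  0.49  0.14  1.22  0.   -1.73]
0.785 0 -1 [-0.32  0.49  0.14  1.22  0.    1.41]
0.785 0.5 1 [-0.3   0.86  0.73  1.83 -0.05 -1.7 ]
0.785 0.5 -1 [-0.3   0.86  0.73  1.83 -0.05  1.45]
0.785 1 1 None
0.785 1 -1 None
```

View pics/w1.png

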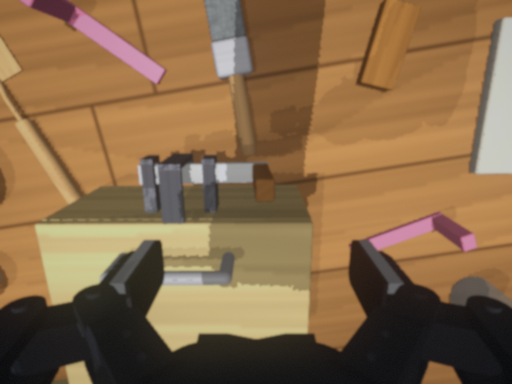

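Run:
```python
from h import *
np.set_printoptions(precision=4,suppress=True)
f=grab_frame('wrist'); T=cam(f)
a=cv2.resize(f['img'][130:300,20:330],None,fx=2.5,fy=2.5,interpolation=2); cv2.imwrite('pics/w2.png',a[:,:,::-1])
b=grab_frame('scene'); c=cv2.resize(b['img'][165:235,220:300],None,fx=8,fy=8,interpolation=2); cv2.imwrite('pics/s2.png',c[:,:,::-1])
```

```text
(no output)
```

View pics/w2.png

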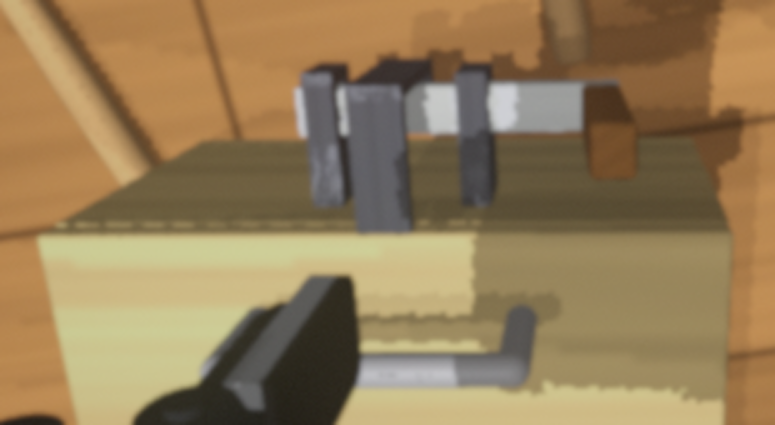

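View pics/s2.png

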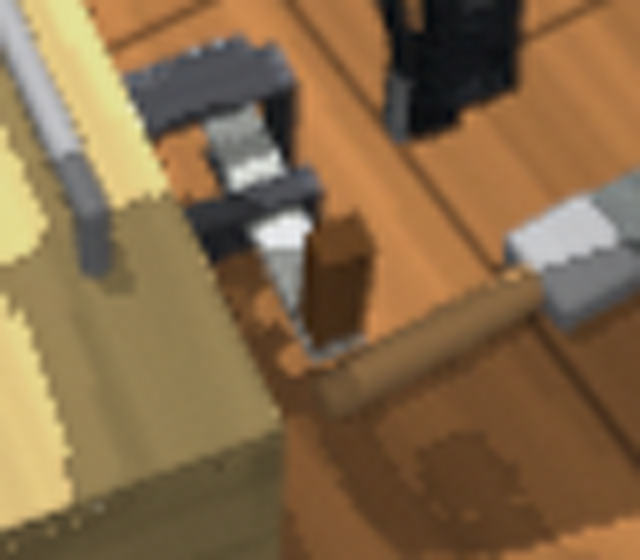

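Run:
```python
from h import *
np.set_printoptions(precision=4,suppress=True)
f=grab_frame('wrist'); T=cam(f); s=grab_frame('scene'); S=cam(s); d=grab_frame('side'); E_=cam(d)
print('wrist grip top',onz(f,T,(265,190.5),.1585), 'scene top',onz(s,S,(262.6,193.6),.1585),'scene centre',onz(s,S,(262.2,200.4),.126))
print('tri', tri([ray(s,S,(262.2,200.4)),ray(d,E_,(252.7,198.5))]))
print('corners wrist',onz(f,T,(312,222.8),.1325),onz(f,T,(35.2,224),.1325))
cv2.imwrite('pics/sd2.png',cv2.resize(d['img'][170:240,230:310],None,fx=8,fy=8,interpolation=2)[:,:,::-1])
```

```text
wrist grip top [ 0.4862 -0.0206  0.1585] scene top [ 0.4849 -0.0196  0.1585] scene centre [ 0.4855 -0.0183  0.126 ]
tri (array([ 0.4844, -0.022 ,  0.1197]), [np.float64(0.0013807820458513252), np.float64(0.0013807820458513794)])
corners wrist [0.5317 0.0171 0.1325] [ 0.4919 -0.2359  0.1325]
```

View pics/sd2.png

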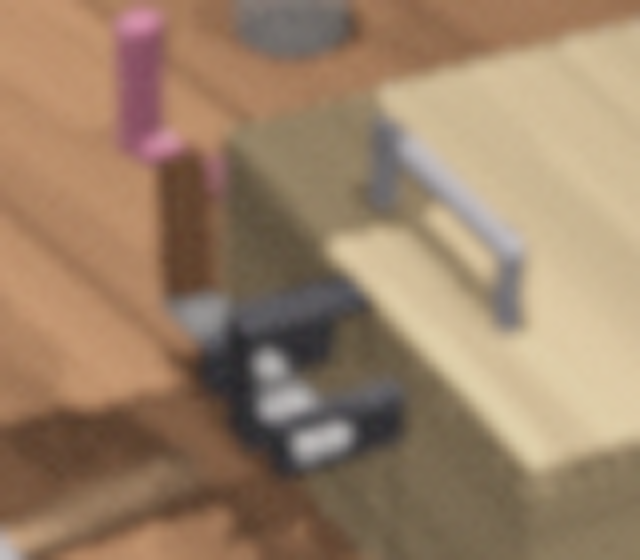

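```bash
sed -i 's/^YAW=.*/YAW=-0.159/' h.py
python3 - <<'E'
from h import *
np.set_printoptions(precision=4,suppress=True)
u,v=axes(); r=rot(v,D)
p=np.array([.485,-.0205,.115])
move_l([p[0],p[1],.16],.15,r); print(move_l(p,.06,until_force=8))
print(get_state()['contact_force'])
grab(40); s=get_state(); print(s['clock'],s['position'],s['contact_force'],s['wrist_torque'],s['finger_gap'])
f=grab_frame('wrist'); cv2.imwrite('pics/w3.png',f['img'][:,:,::-1])
f=grab_frame('scene'); cv2.imwrite('pics/s3.png',cv2.resize(f['img'][130:270,170:350],None,fx=4,fy=4)[:,:,::-1])
E
```

```text
False
[-0.5992  0.6519  0.3254]
7.0667 [ 0.4854 -0.0216  0.1165] [-4.2787 -1.4429 12.506 ] [-0.8337  0.9352 -0.1888] 0.18495742177642305
```

View pics/w3.png

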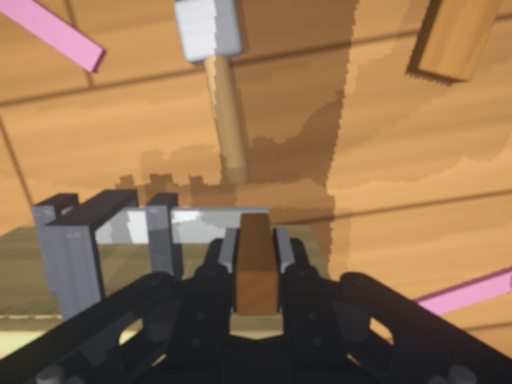

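View pics/s3.png

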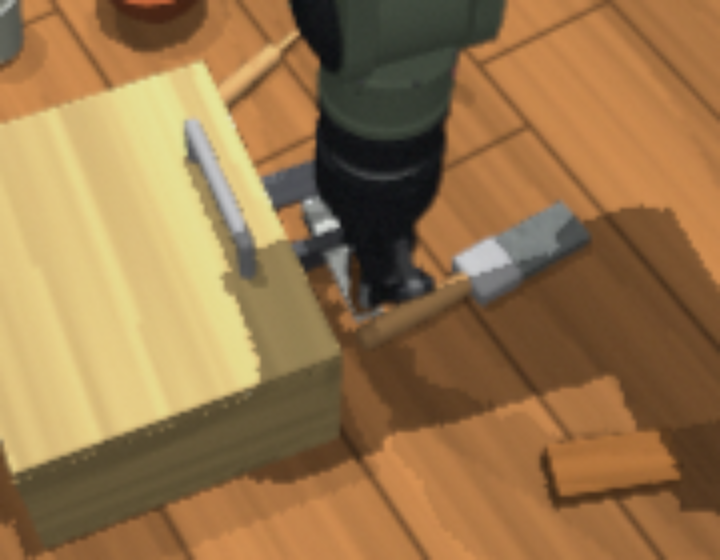

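The wrist view shows the brown grip at (257,263) held between both pads, bar still in the eyes. About 12 N of downward push built up as the fingers closed, so I'll relieve that before pulling.

Run:
```python
from h import *
np.set_printoptions(precision=4,suppress=True)
u,v=axes(); r=rot(v,D)
z=np.array([0,0,1.])
p=np.array(get_state()['position'])
def show(t=''):
    s=get_state(); print(t,round(s['clock'],2),s['position'],s['contact_force'],s['wrist_torque'],round(s['finger_gap'],3)); return s
b=np.array([.485,-.0205,.115])
for k in range(3):
    b=b+z*.001; move_l(b,.03); s=show('up')
    if s['contact_force'][2]<3: break
for d in(.01,.02): 
    h=move_l(b+v*d,.05,until_force=15); s=show(('pull',d,h))
    if h: break
```

```text
up 7.42 [ 0.4856 -0.0212  0.117 ] [-1.6132 -1.917   8.8373] [-0.6014  0.4806 -0.0524] 0.18
up 7.67 [ 0.4852 -0.0204  0.1172] [0.5362 0.3947 2.2204] [-0.0725  0.1254 -0.0123] 0.179
('pull', 0.01, False) 8.02 [ 0.4867 -0.01    0.1171] [0.627  1.134  4.0864] [-0.1721  0.0893 -0.0112] 0.184
('pull', 0.02, False) 8.37 [0.4882 0.0001 0.117 ] [0.1343 1.7762 3.9864] [-0.0367  0.1212 -0.0682] 0.181
```

Run:
```python
from h import *
np.set_printoptions(precision=4,suppress=True)
u,v=axes()
def show(t=''):
    s=get_state(); print(t,round(s['clock'],2),s['position'],s['contact_force'],s['wrist_torque'],round(s['finger_gap'],3)); return s
b=np.array([.485,-.0205,.117])
for d in(.05,.08,.12): 
    h=move_l(b+v*d,.07,until_force=12); s=show(('pull',d,h))
    if h: break
f=grab_frame('wrist'); cv2.imwrite('pics/w4.png',f['img'][:,:,::-1])
```

```text
('pull', 0.05, False) 8.94 [0.4929 0.0298 0.1169] [-0.2881  0.1699  0.7419] [ 0.0706  0.0293 -0.04  ] 0.18
('pull', 0.08, False) 9.52 [0.4976 0.0588 0.1169] [ 1.1987  0.4279 -0.1676] [-0.0389  0.0209  0.004 ] 0.184
('pull', 0.12, False) 10.24 [0.5039 0.0981 0.1169] [ 0.0364  0.437  -0.4518] [ 0.0127 -0.0351  0.0133] 0.18
```

View pics/w4.png

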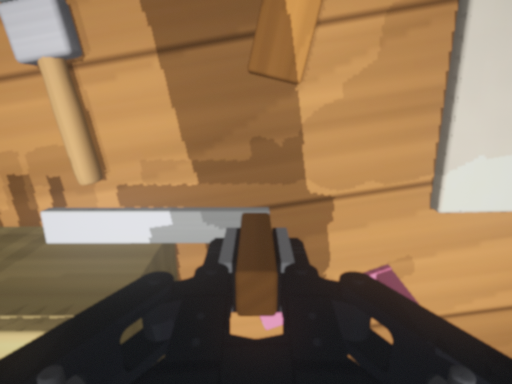

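Run:
```python
from h import *
np.set_printoptions(precision=4,suppress=True)
u,v=axes()
p=np.array(get_state()['position']); move_l([p[0],p[1],.17],.15)
t=np.array([.471,.341,0])+.057*v
move_l([t[0],t[1],.17],.2); s=get_state(); print(s['clock'],s['position'],s['contact_force'],s['finger_gap'])
f=grab_frame('wrist');T=cam(f); cv2.imwrite('pics/w5.png',f['img'][:,:,::-1])
g=grab_frame('scene');G=cam(g); cv2.imwrite('pics/s5.png',cv2.resize(g['img'][230:384,250:450],None,fx=3.7,fy=3.7)[:,:,::-1])
g=grab_frame('side');G=cam(g); cv2.imwrite('pics/sd5.png',cv2.resize(g['img'][100:230,120:300],None,fx=4,fy=4)[:,:,::-1])
for c in((-1,-1),(-1,1),(1,1),(1,-1)): print(proj(f,T,[.471,.341,.016]+.09*(c[0]*axes(-.137)[0]+c[1]*axes(-.137)[1])))
```

```text
12.4417 [0.4802 0.3964 0.17  ] [ 0.7607 -1.142  -0.0854] 0.18119799195906036
[89.1772 75.5695]
[291.366   70.5498]
[289.985  253.6147]
[118.5366 257.2295]
```

View pics/w5.png

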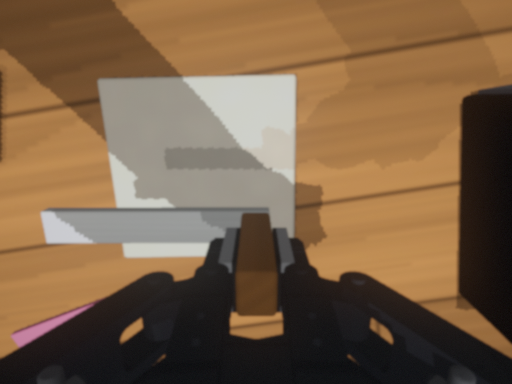

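View pics/s5.png

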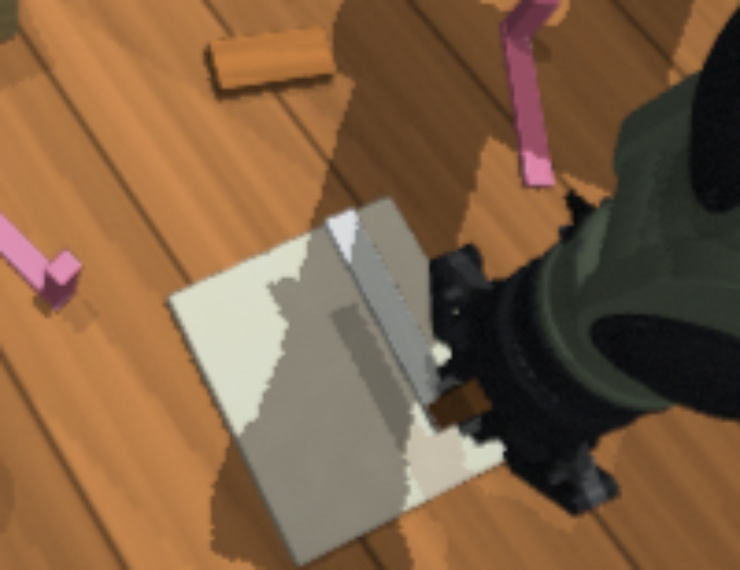

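View pics/sd5.png

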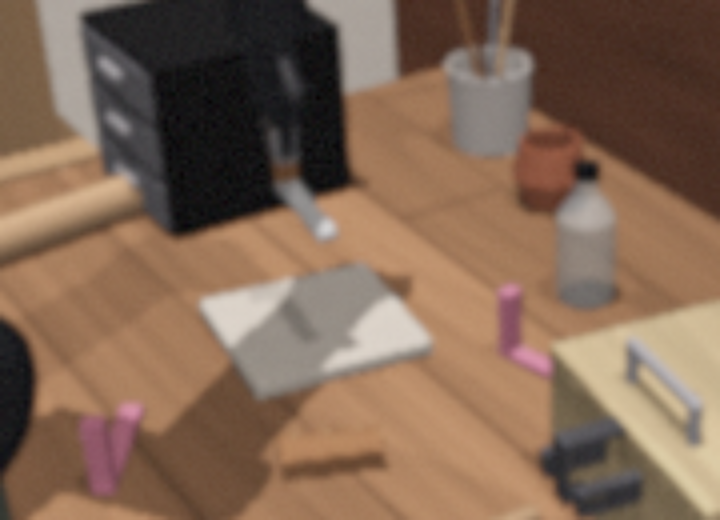

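Run:
```python
from h import *
np.set_printoptions(precision=4,suppress=True)
u,v=axes()
f=grab_frame('wrist');T=cam(f)
cv2.imwrite('pics/w6.png',cv2.resize(f['img'][190:270,30:300],None,fx=2.9,fy=2.9,interpolation=2)[:,:,::-1])
c=np.array([onz(f,T,p,.016) for p in((98,80),(296,74.5),(294,254),(123,257))])
print(c[:,:2],[np.linalg.norm(c[i]-c[(i+1)%4]) for i in range(4)],c.mean(0))
p=np.array(get_state()['position'])
for q in((42,211),(47,243),(240,211)):
    w=onz(f,T,q,.148)-p; print(w@u,w@v)
```

```text
[[0.3745 0.2711]
 [0.3981 0.4464]
 [0.5737 0.4223]
 [0.5485 0.2446]] [np.float64(0.1769376121010031), np.float64(0.1772176696089058), np.float64(0.1795264855591309), np.float64(0.17598922309182152)] [0.4737 0.3461 0.016 ]
-0.008953536263220808 -0.11878126800047834
0.010594040873086373 -0.11964307943413777
-0.008820641807125915 -0.008507059527533571
```

View pics/w6.png

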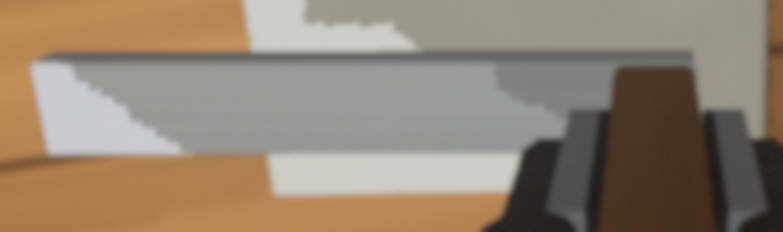

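Run:
```python
from h import *
np.set_printoptions(precision=4,suppress=True)
u,v=axes()
t=np.array([.474,.3455,0])+.056*v-.001*u
z=np.array([0,0,1])
move_l(t+.10*z,.15); move_l(t+.056*z,.1); sleep(.1)
s=get_state(); print(s['clock'],s['position'],s['contact_force'])
h=move_l(t+.040*z,.02,until_force=4)
s=get_state(); print(h,s['clock'],s['position'],s['contact_force'],s['wrist_torque'])
f=grab_frame('wrist'); cv2.imwrite('pics/w7.png',f['img'][:,:,::-1])
f=grab_frame('side'); cv2.imwrite('pics/sd7.png',cv2.resize(f['img'][120:220,140:260],None,fx=6,fy=6)[:,:,::-1])
```

```text
13.95 [0.4826 0.4014 0.057 ] [ 0.3831  0.104  -1.1371]
True 14.4417 [0.482  0.4007 0.0486] [-0.5365 -0.5182  4.3961] [-0.1134  0.1488 -0.008 ]
```

View pics/w7.png

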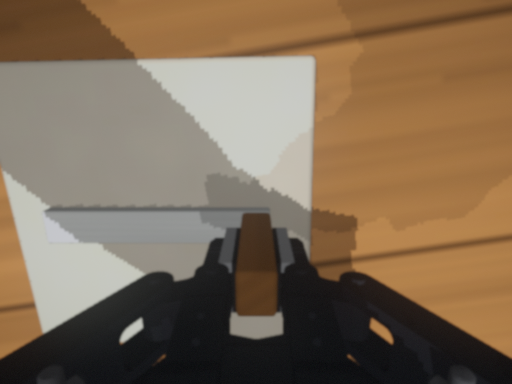

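View pics/sd7.png

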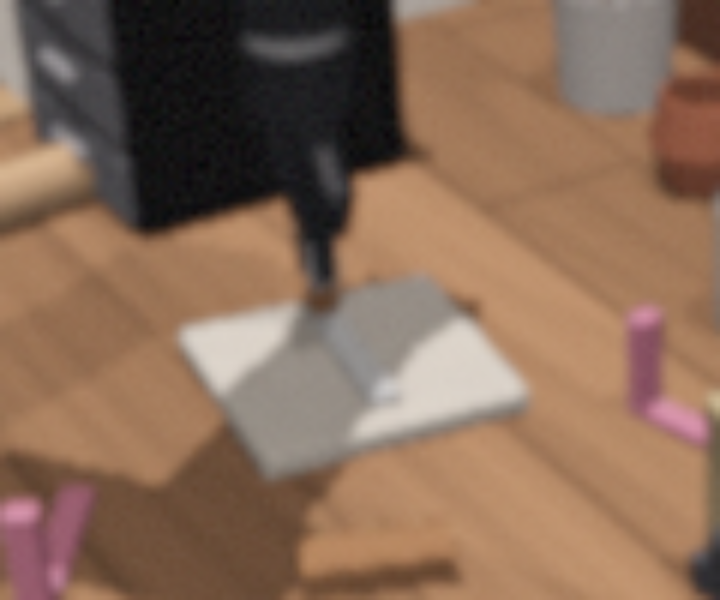

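Run:
```python
from h import *
np.set_printoptions(precision=4,suppress=True)
u,v=axes()
let_go(); sleep(.2)
p=np.array(get_state()['position']); print(p,get_state()['contact_force'])
move_l([p[0],p[1],.22],.12); s=get_state(); print(s['clock'],s['contact_force'])
f=grab_frame('wrist'); T=cam(f); cv2.imwrite('pics/w8.png',f['img'][:,:,::-1])
g=grab_frame('scene'); cv2.imwrite('pics/s8.png',cv2.resize(g['img'][230:384,250:450],None,fx=3.7,fy=3.7)[:,:,::-1])
print(s['position'])
```

```text
[0.4814 0.4005 0.0478] [ 0.0203  0.0379 -0.7681]
17.0 [ 0.4872 -0.5334 -0.2787]
[0.481  0.4002 0.2191]
```

View pics/w8.png

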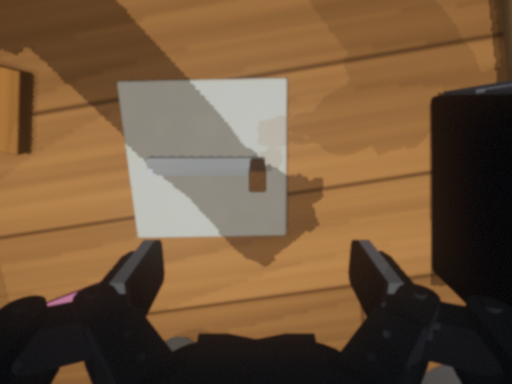

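View pics/s8.png

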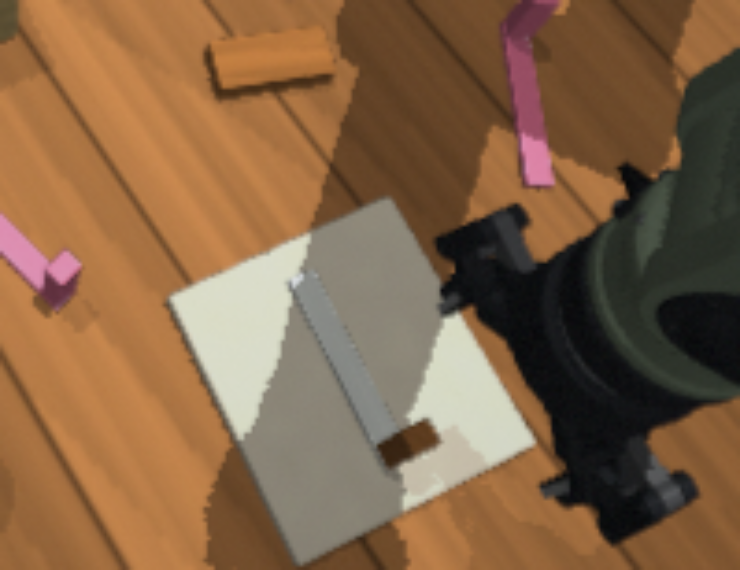

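The bar rests flat on the bat's middle: in the scene crop its midpoint is about (350,372), against the bat's centre at about (352,380). Now the lid handle.

Run:
```python
from h import *
np.set_printoptions(precision=4,suppress=True)
u,v=axes()
r=rot(np.cross(-v,D),D)
movep([.5455,-.115,.27],r); s=get_state(); print(s['clock'],s['position'],s['q'])
f=grab_frame('wrist'); T=cam(f); cv2.imwrite('pics/w9.png',f['img'][:,:,::-1])
h=np.array([.5455,-.115,.1735])
for k in(-.05,0,.05): print(proj(f,T,h+k*v))
print([(d['centre'],d['score']) for d in tip_of('wrist','lid_handle')])
g=grab_frame('side'); cv2.imwrite('pics/sd9.png',g['img'][:,:,::-1])
```

```text
18.9917 [ 0.5457 -0.1141  0.2699] [-0.3387  0.3183 -0.1039  1.1488  0.0003  1.3895]
[254.7302 248.7885]
[254.7704 191.7072]
[254.8154 127.8868]
[([257.3, 187.1], 0.7)]
```

View pics/w9.png

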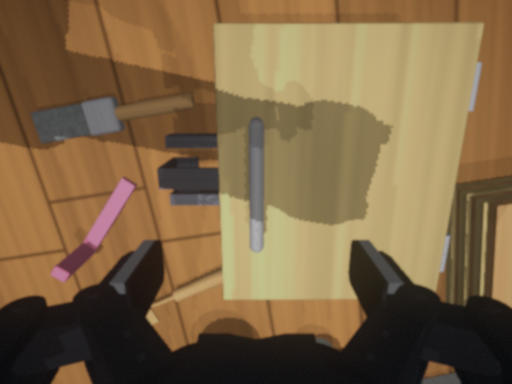

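View pics/sd9.png

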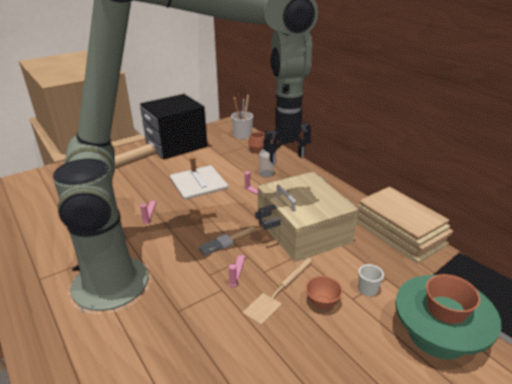

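Run:
```python
from h import *
np.set_printoptions(precision=4,suppress=True)
u,v=axes()
def show(t=''):
    s=get_state(); print(t,round(s['clock'],2),s['position'],s['contact_force'],s['wrist_torque'],round(s['finger_gap'],3)); return s
t=np.array([.5455,-.115,0])+.0015*u+.002*v; z=np.array([0,0,1])
move_l(t+.19*z,.12); print(move_l(t+.150*z,.06,until_force=8)); show('down')
grab(40); show('grab')
f=grab_frame('wrist'); cv2.imwrite('pics/w10.png',f['img'][:,:,::-1])
```

```text
False
down 20.77 [ 0.5474 -0.1133  0.1501] [ 0.3426 -0.2953  0.0268] [-0.0288 -0.0712 -0.0216] 0.999
grab 21.45 [ 0.5459 -0.113   0.1501] [-5.783   0.1371  5.3822] [0.1119 1.1589 0.0686] 0.122
```

View pics/w10.png

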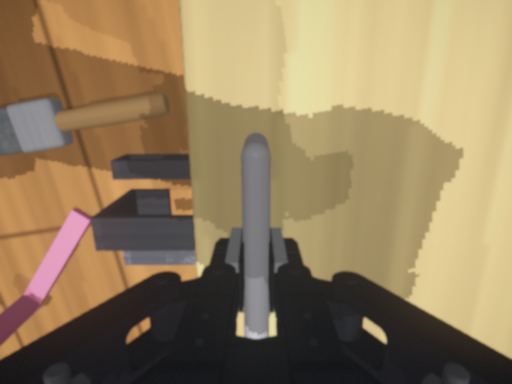

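```bash
cat > arc.py <<'E'
from h import *
np.set_printoptions(precision=4,suppress=True)
u,v=axes(); z=np.array([0,0,1.]); A0=np.arctan2(47,185); RR=np.hypot(.185,.047)
H0=np.array([.5455,-.115,0])+.002*v-.0005*u+.1675*z; HI=H0+.185*u-.047*z
def pose(th,off=.0175,k=.5):
    a=A0+th; h=HI-u*RR*np.cos(a)+z*RR*np.sin(a); t=k*th
    zd=-u*np.sin(t)-z*np.cos(t); return h+off*zd, rot(np.cross(-v,zd),zd)
def go(th,vel=.06):
    p,r=pose(th); move_l(p,vel,r)
def show(t=''):
    s=get_state(); Rm=R.from_rotvec(s['eef_rot']).as_matrix(); h=s['position']-.0175*Rm[:,2]
    w=h-HI; th=np.arctan2(w[2],-w@u)-A0
    F=s['contact_force']
    print(t,round(s['clock'],2),'F u,v,z',F@u,F@v,F[2],'tq',s['wrist_torque'],'gap',round(s['finger_gap'],3),'th',np.degrees(th),'rad',np.hypot(w@u,w[2])); return s
E
python3 - <<'E'
from arc import *
go(0); show(0)
for th in(.03,.06,.1,.15):
    go(th); s=show(th)
    if np.linalg.norm(s['contact_force'])>25: break
E
```

```text
0 21.75 F u,v,z 0.8090283159532607 0.5707985949705143 -0.10474048356387633 tq [-0.0007 -0.2005 -0.0267] gap 0.122 th 0.08743243672342717 rad 0.19042119754551398
0.03 22.0 F u,v,z 2.6771940487806622 -1.2273011835486192 -5.645159509271414 tq [-0.1874 -0.6336  0.0173] gap 0.125 th 1.5744549050842498 rad 0.19044435880005653
0.06 22.25 F u,v,z 4.095550498083093 -0.9268039182720313 -7.065170067115243 tq [-0.1633 -0.7084 -0.0001] gap 0.12 th 3.2836661284515825 rad 0.1904899968034355
0.1 22.52 F u,v,z 4.815683399127031 -0.23092131935682303 -7.562114619198778 tq [-0.1432 -0.8768  0.0379] gap 0.122 th 5.569613491234401 rad 0.19055576004352734
0.15 22.83 F u,v,z 4.794983076302554 -0.3415688433469001 -7.9775584985766015 tq [-0.1351 -0.9793  0.0093] gap 0.126 th 8.46163485162938 rad 0.19062240458407897
```

Run:
```python
from arc import *
for th in np.arange(.2,.80,.05)[:12]:
    go(th); s=show(round(th,2))
    if np.linalg.norm(s['contact_force'])>25: break
f=grab_frame('side'); cv2.imwrite('pics/sd11.png',f['img'][:,:,::-1])
f=grab_frame('wrist'); cv2.imwrite('pics/w11.png',f['img'][:,:,::-1])
```

```text
0.2 23.14 F u,v,z 4.784319082250814 -0.47453329366406327 -7.587783751225078 tq [-0.1676 -1.0428  0.1086] gap 0.12 th 11.249378304233048 rad 0.19070157768563417
0.25 23.45 F u,v,z 3.9290959663765066 -0.5239202557993498 -6.438715553535548 tq [-0.1576 -1.0577  0.0391] gap 0.12 th 14.134213204599659 rad 0.190798676779112
0.3 23.76 F u,v,z 3.861281352202261 0.6631864365424466 -8.742423625238729 tq [-0.1117 -0.989   0.0109] gap 0.121 th 16.95402464928816 rad 0.19084528066612705
0.35 24.07 F u,v,z 3.0669783533570505 0.9086777242913429 -7.483225370574965 tq [-0.035  -0.9006  0.0271] gap 0.124 th 19.866958422957687 rad 0.19097218492774184
0.4 24.38 F u,v,z 2.282321862537857 0.9299597623031481 -7.66767256904835 tq [ 0.0074 -0.7108 -0.0394] gap 0.124 th 22.66001766146873 rad 0.19100944362288017
0.45 24.68 F u,v,z 0.4465047901068551 1.927726429579173 -6.202290069019106 tq [ 0.139  -0.4997 -0.036 ] gap 0.123 th 25.62057647666558 rad 0.19113941699914078
0.5 24.99 F u,v,z -1.0506399596631517 1.4177974535057507 -4.505652226350737 tq [ 0.3152 -0.1199  0.0004] gap 0.121 th 28.434777593135138 rad 0.19120679303319765
0.55 25.3 F u,v,z -2.6621569560009783 2.588896654055821 -2.855445725274674 tq [ 0.4648  0.1761 -0.1022] gap 0.122 th 31.386747523315524 rad 0.1913587844994633
0.6 25.61 F u,v,z -5.374100121463372 2.9418497411655307 -1.4368486439072405 tq [ 0.5973  0.53   -0.1637] gap 0.126 th 34.1860732228962 rad 0.1913943991950894
0.65 25.92 F u,v,z -4.722291435676743 1.8455594661099395 0.36172001085446326 tq [ 0.6572  0.6781 -0.2069] gap 0.123 th 37.13058799512859 rad 0.19158301327600105
0.7 26.23 F u,v,z -6.211993163843772 2.719293169780274 0.7756596407025694 tq [ 0.7463  0.9435 -0.1401] gap 0.121 th 39.954410302853624 rad 0.1916664079507687
0.75 26.53 F u,v,z -6.699555028809026 3.0173288755720113 2.158470106619302 tq [ 0.8117  1.1743 -0.2099] gap 0.122 th 42.88945475259976 rad 0.19184061232339833
```

View pics/sd11.png

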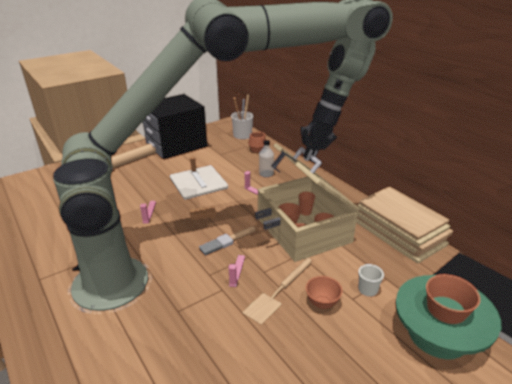

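View pics/w11.png

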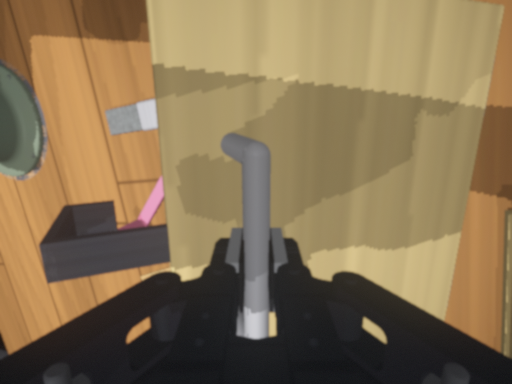

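Run:
```python
from arc import *
go(.792); sleep(.3); show()
for n,(a,b,c,d) in {'side':(110,240,230,370),'scene':(100,270,130,330)}.items():
    f=grab_frame(n); T=cam(f); im=f['img'].copy()
    big=cv2.resize(im[a:b,c:d],None,fx=4 if n=='scene' else 5,fy=4 if n=='scene' else 5,interpolation=2); k=4 if n=='scene' else 5
    # lid outline predicted at 40,45,50 deg: front top edge corners
    for deg,col in((40,(255,0,0)),(45,(0,255,0)),(50,(0,0,255))):
        t=np.radians(deg); pts=[]
        for yy in(-.13,.13):
            fx,fz=.220,.012   # from hinge: front edge, top face
            P=HI+v*yy-u*(fx*np.cos(t)-fz*np.sin(t))+z*(fx*np.sin(t)+fz*np.cos(t)); pts.append(((proj(f,T,P)-[c,a]+.5)*k).astype(int))
        cv2.line(big,tuple(map(int,pts[0])),tuple(map(int,pts[1])),col,1)
    cv2.imwrite(f'pics/{n}12.png',big[:,:,::-1])
```

```text
27.22 F u,v,z -6.07620189624594 2.9968121894031006 2.5533439489067415 tq [ 0.797   1.2059 -0.2578] gap 0.12 th 45.23682126136388 rad 0.19192008824799114
```

View pics/side12.png

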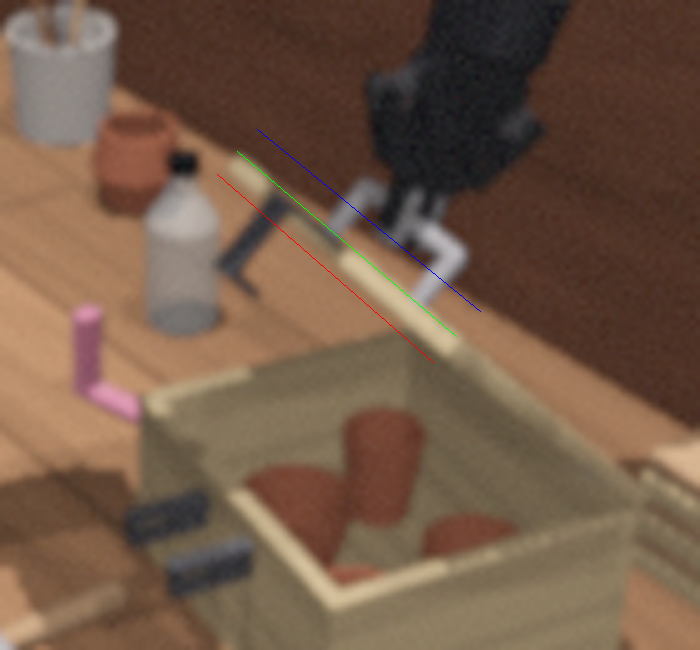

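View pics/scene12.png

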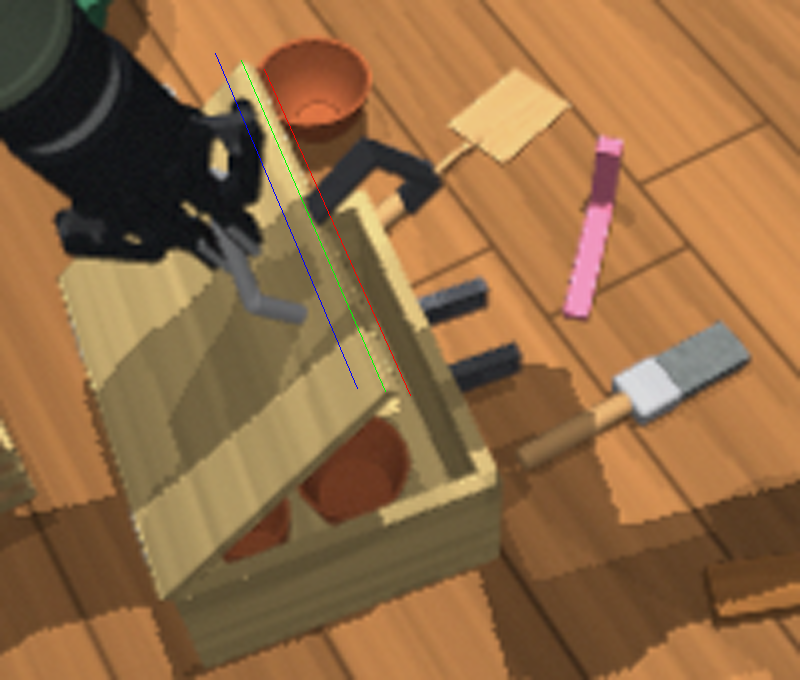

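Both views put the lid's front top edge on the green 45° line, with the pots visible inside. I'll check that the hold is stable and the bar hasn't moved, then hand in.

Run:
```python
from arc import *
sleep(1.0); show()
f=grab_frame('scene'); cv2.imwrite('pics/s13.png',f['img'][:,:,::-1])
```

```text
28.32 F u,v,z -7.572836523337855 3.1167906133265797 1.160078487769841 tq [ 0.8395  1.1914 -0.1693] gap 0.123 th 45.24031929077129 rad 0.19192992721853216
```

View pics/s13.png

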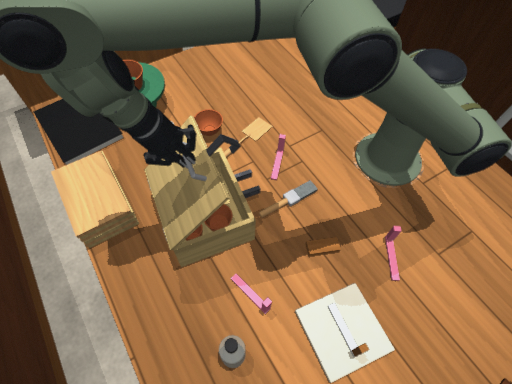

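```bash
python3 -c "
from cell import *
sign_off()"
```

```text
the job is handed in; nothing more can be done
```

The locking bar is out and lying on the middle of the bat, and the arm is holding the lid open at about 45°. I handed the job in at about 28 s.

- **Bar:** I pulled it out with the lid shut, at low force, and lowered it onto the bat until it touched, so it was not dropped. In the pictures it lies flat, with its middle within a few mm of the bat's centre.
- **Lid:** The arm's position gives 45.2°, unchanged over a one-second hold. Both fixed cameras show the lid's front edge on the line I drew for 45°, and the pots are visible. Force at the wrist while holding is about 8 N.
- **Other things:** The others in view look where they were; the offcut is partly hidden by the arm or its shadow in the last picture. I did not measure them again.

Two readings were off along the way:

- **Grip position:** My first estimate was about 7 mm off from the wrist view, and I corrected it before gripping.
- **Push on the bar:** Closing the fingers on the grip pushed down with about 12 N, which I eased off before pulling.

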